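# Sniff a refitted gas pipe and hold the detector over the valve stem

### The arm

A 6-joint arm with a two-finger parallel gripper is mounted at the origin on the work surface. World frame = base frame: x ahead of the robot, y to its left, z up, the work surface at z = 0. Lengths are in m, angles in rad, forces in N, time in s.
With the tool pointing down it reaches from about 0.275 to 0.725 m from the base axis. Payload 5.6 kg.
Tool frame: the origin (TCP) lies between the finger pads, 19 mm behind the fingertips; this is the grasp point; z points along the fingers, y is the line along which they close (so a half turn about z gives the same grasp; the last joint's range is limited). The gripper opens to 85 mm and grips with 20 to 120 N. Pads are 22 mm wide; open, the fingers measure 114 mm over their backs; the gripper's body (76 mm by 85 mm) begins 54 mm behind the grasp point. The pads swing forward as they close: fully open they stand 13 mm farther back than shut.
Start: joints at [1.425, 0.255, 0.108, 0, -1.424, -0.285], TCP at [0.23, 0.5, 0.25] pointing down, gripper open.
Joint ranges: [-2.95, 2.95], [-1.21, 1.97], [-1.09, 1.5], [-2.87, 1.71], [-2.94, -0.07], [-3.05, 3.05]. Speed limits (rad/s): [2.57, 2.57, 3.14, 3.14, 3.14, 3.14].

### API

Orientations are given as [roll, pitch, yaw] about the fixed x, y, z axes, in that order (R = Rz(yaw) Ry(pitch) Rx(roll)).
In Python, from rig import read_state, eyes, ticket gives the robot as it stands.
- The arm moves only by the tool carry_out, never from a script. Its argument "targets" is a list of rows, each an object with "turn": the turn, a rotation vector about the tool's x, y, z each as a share of 1.5 rad, from -1 to 1, a list of three; "delta_pos": the shift along the tool's x, y, z each as a share of 30 cm, from -1 to 1, a list of three; "jaw": the opening, from -1 (shut) to 1 (fully open). In form: [{"turn": [ax, ay, az], "delta_pos": [x, y, z], "jaw": jaw}, ...]. A call has 1 to 5 rows; each row is the pose to reach, as a shift and turn from the pose commanded when the call began, along the tool's axes at that moment; what a row does not reach only later rows make up. A row lasts 1/8 s, in which the tool goes at most 62.5 mm and 10.7 degrees, less where a joint would pass 70% of its speed; a pose out of reach is approached as far as the arm can. A call with a number of a shift or a turn outside -1 to 1 is refused whole. A call with a gripper value outside its range is refused whole. The fingers move at their own pace and stop on an object; "force" is the grip in N (left out, the last holds). Time passes only in rows, so rows that repeat a pose let the fingers close. It gives the time, the measured TCP pose, the force, the opening and the grip force at its end, in the units of the state.
- read_state(): the state, without advancing time (a new reading comes with each control period).
- eyes.camera(name): name is "scene" or "top"; returns the picture (420x560x3 uint8, red, green, blue); there is no depth.
- eyes.calibration(name): a dict with "intrinsics" (3x3 intrinsics, pixels), "R" (3x3) and "t" (3): a world point X has camera coordinates R X + t. Camera axes: x right, y down, z forward; pixel columns grow to the right and rows downward; lengths in m; the calibration is good to about 2 mm. A picture is of the moment at which its call begins. calibration takes no time and is no camera call.
- ticket.close_job(): hands the job in; it is judged then, once.
The state is a dict: "time_s": time; "joints": joint angles; "joint_vel": joint speeds; "tau": joint torques, N m; "tool_pos": TCP position; "tcp_rot": TCP orientation; "ft_force": force on the tool from outside, world axes, zero at the start; "moment": the same for the moment, N m; "gripper_width": opening from 0.0 (shut) to 1.0 (fully open); "grasp_force": force on a finger pad.
Only numpy, scipy, OpenCV 4.12 (cv2) and the standard library are available. Lean on these libraries where they do the work, as an engineer would, in place of code of your own. Each camera call takes 0.05 s, during which the arm holds its last target. There are 200 camera calls.

### The job

The elbow and coupling of the bench gas pipe have just been refitted, so check them for leaks: take the pen-shaped gas detector out of its charging stand and move its nose slowly, no faster than 3 cm a second, along the top of the pipe from the elbow's threaded joint to the far end of the coupling, staying within a centimetre of the fittings but never touching them. Then lift it over the top of the pressure gauge and finish holding the detector upright and still with its nose centred just above (less than a centimetre) the nut on the ball valve's stem, not touching, and keep it in the gripper there while the reading settles. Do not disturb the other things on the bench.

Things in the scene. Friction and masses are not known exactly. Their poses are not given: they have to be found in the camera images.
- detector: pen-shaped gas detector, 160 mm, 60 to 130 g, nose down in its stand. Origin: centre of the nose's end face; z runs up to the tail. Steel nose 16 mm across (10 at its end) for 60 mm, then a flat-sided grey body 30 mm (x) by 24 mm (y), from 60 to 160 mm; balance point about 90 mm up. Grip across the 24 mm, TCP about 115 mm from the nose end
- stand: black charging stand fixed to the bench: 50 mm square block 70 mm high, foot 84 by 76 mm. Origin: centre of its underside. A 20 mm hole in its top holds the detector's nose: the shoulder of the detector's body rests on the top face with 60 mm of nose inside, so lift it straight up at least 60 mm. Nose end 10 mm, tail 170 mm above the bench
- gas_line: gas pipe line fixed to the bench; straight pipe 21 mm thick, axis level at 60 mm height, along the body's y. Origin on the bench below it, z up. y in mm: flange and riser 170, elbow to 142, bare pipe, coupling 82 to 42, bare pipe, tee -10 to -66 with gauge, clamp -73, brass ball valve -80 to -140, hose tail to -182. Elbow, coupling and tee are 29 mm across (tops at 74.5 mm)
- elbow_joint (a point): top of the elbow's end where the bare pipe enters it, 74.5 mm above the bench: start of the slow pass
- coupling_near (a point): top of the coupling's end next to the elbow, 60 mm from elbow_joint, same height
- coupling_far (a point): top of the coupling's other end, 100 mm from elbow_joint in the same straight line, same height: end of the slow pass
- gauge_top (a point): highest point of the round pressure gauge, 167 mm above the bench, on the gauge's axis at y = -38 mm of the gas line. The gauge is 55 mm across along the pipe, about 31 mm thick, and starts 112 mm above the bench; its dial faces the line's -x (the robot's side)
- stem_nut (a point): centre of the top of the 10 mm nut that holds the lever on the ball valve's stem, 98 mm above the bench, 72 mm from the gauge's axis. The lever is 9 cm long, points to the gas line's +x (away from the robot) and rises to 103 mm above the bench
- stake_holder: heavy bystander: grey and blue cast stake holder with a dark steel stake, 60 by 110 mm, 122 mm high; origin: centre of its underside
- tape_roll: bystander: blue tape roll lying flat, 110 mm across, 24 mm high; origin: centre of its underside
- hammer: bystander: hammer with a wooden handle, 300 mm long, lying at the right of the pipe along its own x, head at +x; head 78 mm wide, 26 mm high; origin: under its middle
- wood_form: bystander: small wooden form, 130 by 60 mm, 28 mm high; origin: its underside
Mind the look-alikes: they are no part of the job. Of the things like the detector, leave any that is red; of the rest the larger one is meant. What is shaped like the stand but green is not meant.

How it is judged:
On the way, in this order (a step that is already met when the one before it is completed fails the run):
1. the held detector's nose is close above the elbow's joint (horizontal distance between detector and elbow_joint below 0.01 m and z of detector in the frame of gas_line below 0.0905 m and contact force between detector and the fingers above 0.3 N), for 0.05 s.
2. the nose is close above the bare pipe between elbow and coupling (y of detector in the frame of gas_line between 0.104 and 0.12 m and x of detector in the frame of gas_line between -0.01 and 0.01 m and z of detector in the frame of gas_line below 0.0905 m), for 0.05 s.
3. the nose is close above the coupling's near end (horizontal distance between detector and coupling_near below 0.01 m and z of detector in the frame of gas_line below 0.0905 m and contact force between detector and the fingers above 0.3 N), for 0.05 s.
4. the nose is close above the coupling's far end (horizontal distance between detector and coupling_far below 0.01 m and z of detector in the frame of gas_line below 0.0905 m and contact force between detector and the fingers above 0.3 N), for 0.05 s.
5. the nose passes over the top of the pressure gauge (horizontal distance between detector and gauge_top below 0.035 m and z of detector in the frame of gauge_top above 0 m), for 0.05 s.
At the end, for the whole second after the job is handed in: The detector is held in the gripper alone, upright within 10 degrees and still, its nose end 1 to 13 mm above the top of the stem nut and within 7 mm of its centre sideways, detector and arm touching no part of the gas line; the other things are where they were (15 mm) (horizontal distance between detector and stem_nut below 0.007 m and z of detector in the frame of stem_nut between 0.001 and 0.013 m and angle between detector's own z axis and vertical below 0.17 rad and linear speed of detector below 0.01 m/s and angular speed of detector below 0.15 rad/s and contact force between detector and the fingers above 0.5 N and contact force between each of detector, the arm and gas_line below 0.05 N and contact force between detector and stand below 0.05 N and distance of each of stake_holder, tape_roll, hammer, wood_form from where it was at the start of the episode below 0.015 m); the arm keeps its last pose, push and grip.
It fails at once if the detector touches the gas line (more than 1 N) (contact force between detector and gas_line above 1 N).
It fails at once if the arm or gripper bumps the gas line (more than 2 N) (contact force between any of the arm, the fingers and gas_line above 2 N).
It fails at once if the nose goes faster than 6 cm/s along the joints it is checking (y of detector in the frame of gas_line between 0.057 and 0.127 m and x of detector in the frame of gas_line between -0.012 and 0.012 m and z of detector in the frame of gas_line below 0.0905 m and linear speed of detector above 0.06 m/s).
It fails at once if another thing on the bench is disturbed (moved more than 15 mm) (distance of any of stake_holder, tape_roll, hammer, wood_form from where it was at the start of the episode above 0.015 m).
It also fails if it takes over 56 s, if anything falls off the work surface, if the arm or the gripper's body presses on something with over 40 N, if the wrist force passes 120 N, or if a joint passes its speed limit or range.

## Working session

There is one attempt and no reset: what is moved stays moved. The work goes in short steps, Python scripts to look and compute and a tool call to move; the robot and the scene stay as the last step left them, time stands still between calls to the robot, and variables do not carry over. Pictures are saved under pics/ and viewed, at most 10 in all, crops included, and the job is handed in when it is done.

Besides the shell and the picture viewer there is one more tool, called after "Emit:" as name(argument=value, ...), one argument or row to a line, values as JSON. carry_out: Moves the arm, as the interface text tells. Shift numbers are shares of 30 cm and turn numbers shares of 1.5 rad, none past 1 either way. Its arguments: {"type":"object","properties":{"targets":{"type":"array","items":{"type":"object","properties":{"turn":{"type":"array","items":{"type":"number","minimum":-1,"maximum":1}},"delta_pos":{"type":"array","items":{"type":"number","minimum":-1,"maximum":1}},"jaw":{"type":"number"}}}},"force":{"type":"number"}},"required":["targets"]}

```bash
mkdir -p pics; python3 - <<'E'
from rig import read_state, eyes
import cv2,numpy as np
for n in("scene","top"):
    im=eyes.camera(n); np.save(n+".npy",im)
    cv2.imwrite(f"pics/{n}0.png",cv2.cvtColor(im,cv2.COLOR_RGB2BGR))
    c=eyes.calibration(n); print(n,c["intrinsics"],c["R"],c["t"], -c["R"].T@c["t"])
print(read_state())
E
```

```text
scene [[427.10304571   0.         272.08116744]
 [  0.         427.10304571 214.5925292 ]
 [  0.           0.           1.        ]] [[-0.82528272  0.56452792 -0.01471923]
 [ 0.34037835  0.47646267 -0.81063303]
 [-0.45061181 -0.67401154 -0.58536949]] [ 0.37407368 -0.0260899   1.29657185] [0.90184757 0.67516022 0.74333035]
top [[433.96389398   0.         286.78703828]
 [  0.         433.96389398 204.91244781]
 [  0.           0.           1.        ]] [[-0.00737264 -0.99982614 -0.01712714]
 [-0.99805883  0.00841666 -0.06170678]
 [ 0.06184021  0.01663895 -0.99794736]] [0.01058628 0.4412088  1.30043391] [ 0.36001128 -0.01476692  1.32517148]
{'time_s': 0.1, 'joints': array([ 1.42459987e+00,  2.55694463e-01,  1.07175203e-01, -3.94646953e-04,
       -1.42390703e+00, -2.84581447e-01]), 'joint_vel': array([ 1.32474581e-03, -1.33732858e-03,  3.77732304e-03, -9.22994258e-04,
       -8.01860888e-05, -1.29523913e-03]), 'tau': array([-2.12585648e-03, -3.87602019e+01,  2.38474166e+01,  5.37788719e+00,
       -3.85319756e-03, -8.93164156e-07]), 'tool_pos': array([0.22946637, 0.49941281, 0.24920324]), 'tcp_rot': array([ 3.13991865e+00, -8.30216458e-05, -4.30835909e-01]), 'ft_force': array([ 0.2777937 ,  0.38760834, -0.19768869]), 'moment': array([ 0.03295041, -0.00118057,  0.0305978 ]), 'grasp_force': 0.0, 'gripper_width': 0.9957535402877267}
```

View pics/scene0.png

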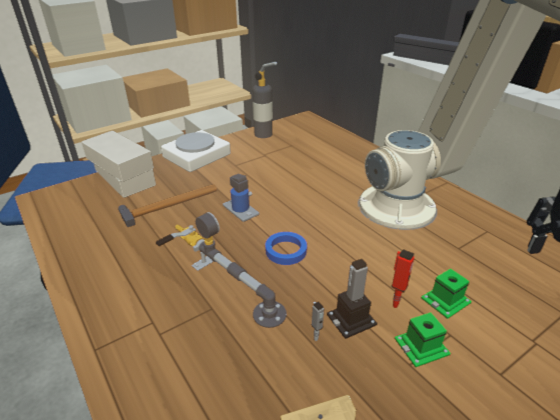

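View pics/top0.png

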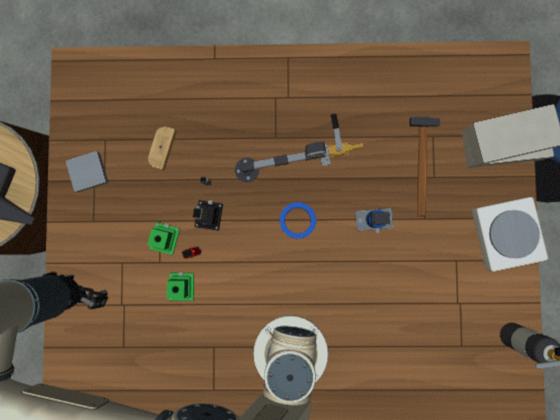

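Candidates for the detector: the grey pen in the black stand, scene (357,285) / top (208,214); the red pen at scene (402,278) / top (192,252), to be left alone; and a smaller grey pen at scene (318,320) / top (206,181). I choose the larger grey one in the black stand. The green stands at scene (450,290) and (425,338) are not meant. Next, close crops.

```bash
python3 - <<'E'
import cv2,numpy as np
s=np.load("scene.npy")[:,:,::-1];t=np.load("top.npy")[:,:,::-1]
def c(im,x,y,w,h,k): return cv2.resize(im[y:y+h,x:x+w],None,fx=k,fy=k,interpolation=cv2.INTER_CUBIC)
a=np.hstack([c(s,300,250,80,100,5),c(t,180,164,64,80,6.25)]);cv2.imwrite("pics/c1.png",a)
b=np.vstack([c(t,228,105,140,80,5)]);cv2.imwrite("pics/c2.png",b)
b=c(s,150,200,145,130,4.5);cv2.imwrite("pics/c3.png",b)
E
```

```text
(no output)
```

View pics/c1.png

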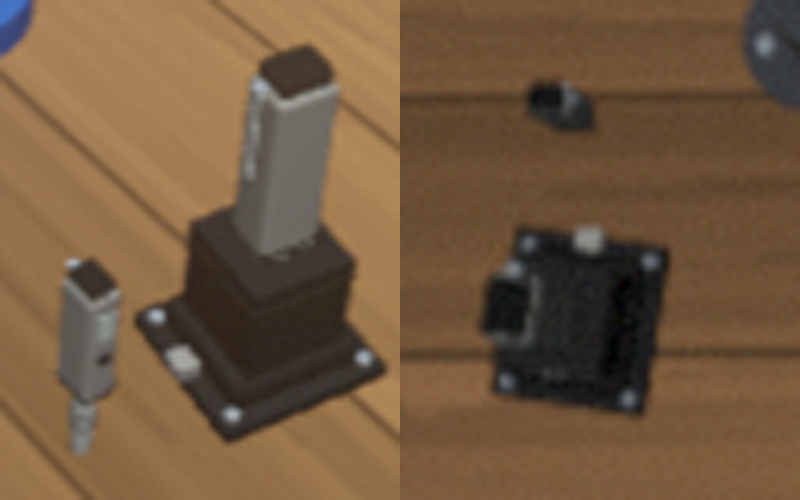

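View pics/c2.png

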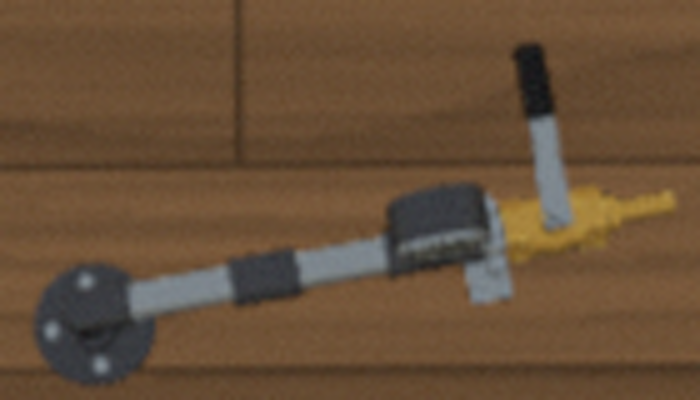

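View pics/c3.png

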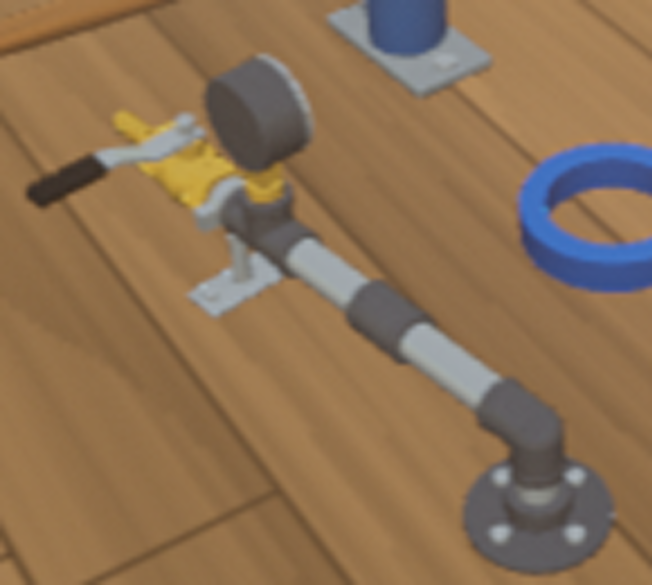

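```bash
cat > h.py <<'E'
import numpy as np
from rig import eyes
K={n:eyes.calibration(n) for n in("scene","top")}
def proj(n,X):
    c=K[n];p=(c["R"]@np.atleast_2d(X).T+c["t"][:,None]);p=c["intrinsics"]@p;return (p[:2]/p[2]).T
def ray(n,u,z):
    c=K[n];d=c["R"].T@np.linalg.solve(c["intrinsics"],[*u,1.]);o=-c["R"].T@c["t"];return o+d*(z-o[2])/d[2]
E
python3 - <<'E'
from h import *
from scipy.optimize import least_squares
T=lambda x,y:((x+.5)/5+227.5,(y+.5)/5+104.5)
S=lambda x,y:((x+.5)/4.5+149.5,(y+.5)/4.5+199.5)
# (y,z) in line frame
obs=[("top",.142,.06,T(129,300)),("top",.082,.06,T(233,283)),("top",.042,.06,T(298.5,271)),("top",-.010,.06,T(388,257)),("top",.17,.008,T(96,323)),("top",-.11,.098,T(556,219)),
("scene",.142,.06,S(496,398)),("scene",.082,.06,S(418,343)),("scene",.042,.06,S(365,301)),("scene",-.010,.06,S(299,254)),("scene",.17,.008,S(538,514)),("scene",-.11,.098,S(187,122))]
def res(p,sel=obs):
    r=[]
    for n,y,z,u in sel:
        X=[p[0]-np.sin(p[2])*y,p[1]+np.cos(p[2])*y,z]; r.append(proj(n,X)[0]-u)
    return np.ravel(r)
for sel in([o for o in obs if o[0]=="top"],[o for o in obs if o[0]=="scene"],obs):
    f=least_squares(res,[.5,0,0.1],args=(sel,),loss="soft_l1");p=f.x
    print(p.round(4),res(p,sel).reshape(-1,2).round(1).tolist())
for n,y in(("elbow",.142),("near",.082),("far",.042),("gauge",-.038),("nut",-.11)):print(n,(p[0]-np.sin(p[2])*y).round(4),(p[1]+np.cos(p[2])*y).round(4))
C=lambda x,y:((x-400+.5)/6.25+179.5,(y+.5)/6.25+163.5)
D=lambda x,y:((x+.5)/5+299.5,(y+.5)/5+249.5)
print("tail top",ray("top",C(507,306),.17),"scene",ray("scene",D(297,70),.17))
print("tail corners",[ray("top",C(*q),.17)[:2].round(4).tolist() for q in((488,275),(530,277),(525,338),(483,335))])
print("foot",[ray("top",C(*q),.006)[:2].round(4).tolist() for q in((520,228),(667,250),(643,413),(493,390),(581,320))])
print("foot sc",[ray("scene",D(*q),.006)[:2].round(4).tolist() for q in((134,318),(229,440),(386,368))])
E
```

```text
[ 0.58   -0.0377  0.1573] [[0.4, 0.1], [-0.3, 0.1], [0.0, 0.3], [-0.4, 0.2], [-0.4, -0.4], [0.9, -0.4]]
[ 0.5799 -0.0361  0.1694] [[-0.0, 1.0], [-0.5, -0.3], [0.1, 0.5], [1.0, 0.5], [-0.1, -1.9], [-0.3, -0.4]]
[ 0.5798 -0.0369  0.1643] [[0.2, 0.5], [-0.5, 0.4], [-0.2, 0.4], [-0.7, 0.2], [-0.6, 0.1], [0.6, -0.6], [-0.4, 0.9], [-0.8, -0.4], [-0.1, 0.4], [0.9, 0.3], [-0.5, -1.9], [-0.2, -0.7]]
elbow 0.5566 0.1032
near 0.5664 0.044
far 0.5729 0.0045
gauge 0.586 -0.0744
nut 0.5978 -0.1454
tail top [0.41319145 0.24556403 0.17      ] scene [0.41423586 0.25069958 0.17      ]
tail corners [[0.4265, 0.2538], [0.4255, 0.2358], [0.3994, 0.2378], [0.4009, 0.2558]]
foot [[0.4589, 0.2763], [0.4475, 0.2042], [0.368, 0.2158], [0.3798, 0.2892], [0.4136, 0.2462]]
foot sc [[0.4477, 0.2065], [0.4582, 0.2803], [0.3766, 0.2908]]
```

The crop confirms the larger grey pen in the black stand, with its tail at top (197,213) and the small pen free-standing beside it. The pipe is fitted well: elbow end at top (253.5,164.6), stem nut at (339,149). I'll move above the detector now.

Emit:
carry_out(
  targets=[
    {"turn":[0,0,-0.193],"delta_pos":[0.908,0.509,0],"jaw":1},
    {"turn":[0,0,-0.193],"delta_pos":[0.908,0.509,0],"jaw":1},
    {"turn":[0,0,-0.193],"delta_pos":[0.908,0.509,0],"jaw":1},
    {"turn":[0,0,-0.193],"delta_pos":[0.908,0.509,0],"jaw":1},
    {"turn":[0,0,-0.193],"delta_pos":[0.908,0.509,0],"jaw":1},
  ],
  force=40,
)

```text
time_s: 0.72
tool_pos: [0.4139, 0.2455, 0.2498]
tcp_rot: [3.141, 0.0, -0.141]
ft_force: [1.7, 1.8, 0.1]
gripper_width: 0.999
grasp_force: 0.0
```

Emit:
carry_out(
  targets=[
    {"turn":[0,0,0],"delta_pos":[0,0,0],"jaw":1},
    {"turn":[0,0,0],"delta_pos":[0,0,0],"jaw":1},
  ],
)

```text
time_s: 0.98
tool_pos: [0.4132, 0.2472, 0.2496]
tcp_rot: [3.141, 0.001, -0.142]
ft_force: [-0.1, 0.0, -0.0]
gripper_width: 1.001
grasp_force: 0.0
```

```bash
cat >> h.py <<'E'
from scipy.spatial.transform import Rotation as Ro
def go(target,yaw=None):
    from rig import read_state
    s=read_state();R=Ro.from_euler("xyz",s["tcp_rot"])
    d=R.inv().apply(np.array(target)-s["tool_pos"])/.3
    print("t",s["time_s"],"pos",s["tool_pos"].round(4),"rot",s["tcp_rot"].round(4),"w",round(s["gripper_width"],3),"F",round(s["grasp_force"],1),s["ft_force"].round(1))
    print("shares",d.round(4), "" if yaw is None else ((R.inv()*Ro.from_euler("xyz",[np.pi,0,yaw])).as_rotvec()/1.5).round(4))
E
python3 - <<'E'
from h import *
import cv2
im=eyes.camera("scene")[...,::-1];im2=eyes.camera("top")[...,::-1]
a=np.hstack([cv2.resize(im[200:340,290:430],None,fx=2.8,fy=2.8,interpolation=2),cv2.resize(im2[150:290,150:290],None,fx=2.8,fy=2.8,interpolation=2)])
cv2.imwrite("pics/m1.png",a)
go([.4136,.2475,.125],-.14)
E
```

```text
t 1.075 pos [0.4127 0.2482 0.2498] rot [ 3.1414e+00  4.0000e-04 -1.3990e-01] w 1.002 F 0.0 [-0.5  0.5  0.1]
shares [0.0034 0.0018 0.4158] [0.0001 0.0003 0.0001]
```

View pics/m1.png

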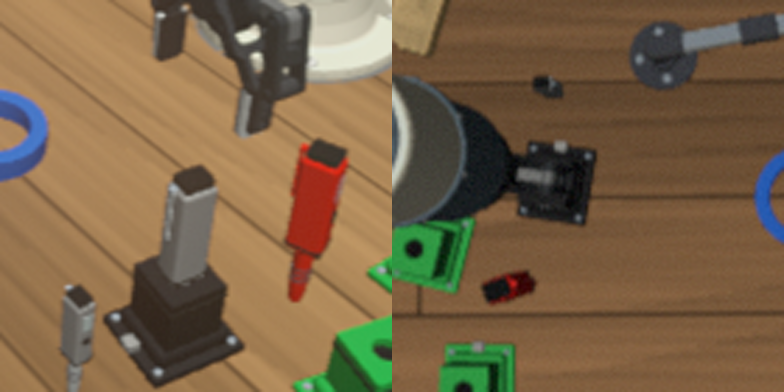

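The picture shows the open fingers straddling the upright detector (left crop: tail at (195,180), fingertips at (165,50) and (250,130)), with nothing else in the way. Descending and gripping.

Emit:
carry_out(
  targets=[
    {"delta_pos":[0,0,0.15],"turn":[0,0,0],"jaw":1},
    {"delta_pos":[0,0,0.28],"turn":[0,0,0],"jaw":1},
    {"delta_pos":[0,0,0.38],"turn":[0,0,0],"jaw":1},
    {"delta_pos":[0,0,0.416],"turn":[0,0,0],"jaw":1},
    {"delta_pos":[0,0,0.416],"turn":[0,0,0],"jaw":1},
  ],
)

```text
time_s: 1.7
tool_pos: [0.4131, 0.248, 0.1253]
tcp_rot: [3.141, 0.0, -0.14]
ft_force: [0.8, 0.4, 0.4]
gripper_width: 1.002
grasp_force: 0.0
```

Emit:
carry_out(
  targets=[
    {"delta_pos":[0,0,0],"turn":[0,0,0],"jaw":0.2},
    {"delta_pos":[0,0,0],"turn":[0,0,0],"jaw":-0.1},
    {"delta_pos":[0,0,0],"turn":[0,0,0],"jaw":-0.3},
    {"delta_pos":[0,0,0],"turn":[0,0,0],"jaw":-0.5},
    {"delta_pos":[0,0,0],"turn":[0,0,0],"jaw":-1},
  ],
  force=40,
)

```text
time_s: 2.33
tool_pos: [0.4136, 0.2476, 0.1257]
tcp_rot: [-3.141, -0.001, -0.141]
ft_force: [-0.5, 0.1, 3.1]
gripper_width: 0.27
grasp_force: 40.9
```

Emit:
carry_out(
  targets=[
    {"delta_pos":[0,0,0],"turn":[0,0,0],"jaw":-1},
    {"delta_pos":[0,0,0],"turn":[0,0,0],"jaw":-1},
    {"delta_pos":[0,0,0],"turn":[0,0,0],"jaw":-1},
  ],
)

```text
time_s: 2.7
tool_pos: [0.4136, 0.2476, 0.1257]
tcp_rot: [-3.141, -0.001, -0.141]
ft_force: [-1.7, -0.2, 5.7]
gripper_width: 0.277
grasp_force: 41.2
```

```bash
python3 - <<'E'
from h import *
import cv2
im=eyes.camera("scene")[...,::-1];im2=eyes.camera("top")[...,::-1]
a=np.hstack([cv2.resize(im[200:340,290:430],None,fx=2.8,fy=2.8,interpolation=2),cv2.resize(im2[150:290,150:290],None,fx=2.8,fy=2.8,interpolation=2)])
cv2.imwrite("pics/m2.png",a)
go([.4136,.2475,.225],-.14)
E
```

```text
t 2.8 pos [0.4136 0.2476 0.1257] rot [-3.141e+00 -7.000e-04 -1.411e-01] w 0.276 F 41.2 [-1.4 -1.3  5. ]
shares [ 3.000e-04 -0.000e+00 -3.311e-01] [-0.0004 -0.0005 -0.0007]
```

View pics/m2.png

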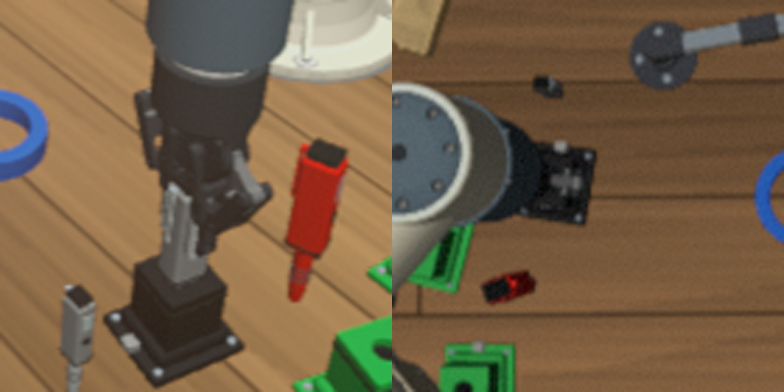

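Picture: both fingers hold the detector's body, seen at (180,215) in the left crop, upright in the stand. Lifting straight up.

Emit:
carry_out(
  targets=[
    {"delta_pos":[0,0,-0.05],"turn":[0,0,0],"jaw":-1},
    {"delta_pos":[0,0,-0.13],"turn":[0,0,0],"jaw":-1},
    {"delta_pos":[0,0,-0.23],"turn":[0,0,0],"jaw":-1},
    {"delta_pos":[0,0,-0.33],"turn":[0,0,0],"jaw":-1},
    {"delta_pos":[0,0,-0.42],"turn":[0,0,0],"jaw":-1},
  ],
)

```text
time_s: 3.42
tool_pos: [0.413, 0.2471, 0.2515]
tcp_rot: [3.141, 0.001, -0.141]
ft_force: [0.5, 0.5, -1.1]
gripper_width: 0.277
grasp_force: 40.4
```

Emit:
carry_out(
  targets=[
    {"delta_pos":[0,0,-0.08],"turn":[0,0,0],"jaw":-1},
    {"delta_pos":[0,0,-0.1],"turn":[0,0,0],"jaw":-1},
    {"delta_pos":[0,0,-0.1],"turn":[0,0,0],"jaw":-1},
    {"delta_pos":[0,0,-0.1],"turn":[0,0,0],"jaw":-1},
  ],
)

```text
time_s: 3.92
tool_pos: [0.4128, 0.2471, 0.2797]
tcp_rot: [3.14, 0.002, -0.141]
ft_force: [0.8, 0.9, -1.3]
gripper_width: 0.274
grasp_force: 40.5
```

```bash
python3 - <<'E'
from h import *
go([.5566,.1032,.235],-.14)
E
```

```text
t 3.925 pos [0.4128 0.2471 0.2797] rot [ 3.1397e+00  1.8000e-03 -1.4140e-01] w 0.274 F 40.5 [ 0.8  0.9 -1.3]
shares [0.5423 0.4069 0.1489] [ 0.0012  0.0012 -0.0009]
```

Emit:
carry_out(
  targets=[
    {"delta_pos":[0.08,0.06,0],"turn":[0,0,0],"jaw":-1},
    {"delta_pos":[0.2,0.15,0],"turn":[0,0,0],"jaw":-1},
    {"delta_pos":[0.34,0.255,0],"turn":[0,0,0],"jaw":-1},
    {"delta_pos":[0.46,0.345,0],"turn":[0,0,0],"jaw":-1},
    {"delta_pos":[0.542,0.407,0],"turn":[0,0,0],"jaw":-1},
  ],
)

```text
time_s: 4.55
tool_pos: [0.5579, 0.1019, 0.2796]
tcp_rot: [3.14, 0.002, -0.143]
ft_force: [0.2, -0.1, -0.1]
gripper_width: 0.275
grasp_force: 40.4
```

Emit:
carry_out(
  targets=[
    {"delta_pos":[0,0,0],"turn":[0,0,0],"jaw":-1},
    {"delta_pos":[0,0,0.06],"turn":[0,0,0],"jaw":-1},
    {"delta_pos":[0,0,0.13],"turn":[0,0,0],"jaw":-1},
    {"delta_pos":[0,0,0.17],"turn":[0,0,0],"jaw":-1},
    {"delta_pos":[0,0,0.17],"turn":[0,0,0],"jaw":-1},
  ],
)

```text
time_s: 5.18
tool_pos: [0.5564, 0.1037, 0.2292]
tcp_rot: [3.14, 0.002, -0.141]
ft_force: [0.3, -0.9, 1.1]
gripper_width: 0.274
grasp_force: 40.4
```

```bash
python3 - <<'E'
from h import *
import cv2
im=eyes.camera("scene")[...,::-1];im2=eyes.camera("top")[...,::-1]
go([.5566,.1032,.198],-.14)
from rig import read_state
s=read_state();R=Ro.from_euler("xyz",s["tcp_rot"])
print("pred nose",proj("scene",s["tool_pos"]+R.apply([0,0,.115])),"joint",proj("scene",[.5566,.1032,.0745]))
a=np.hstack([cv2.resize(im[210:335,200:300],None,fx=4.5,fy=4.5,interpolation=2),cv2.resize(im2[125:225,190:260],None,fx=4.5*1.25,fy=4.5*1.25,interpolation=2)[:562]])
a=a[:,:800];cv2.imwrite("pics/m3.png",a)
E
```

```text
t 5.275 pos [0.5573 0.1038 0.2309] rot [-3.1415e+00 -1.0000e-03 -1.4090e-01] w 0.277 F 40.4 [ 0.7 -0.2 -0.1]
shares [-0.0021  0.0024  0.1096] [-0.0001 -0.0007 -0.0006]
pred nose [[258.40886231 270.67366296]] joint [[259.20478962 284.27021428]]
```

View pics/m3.png

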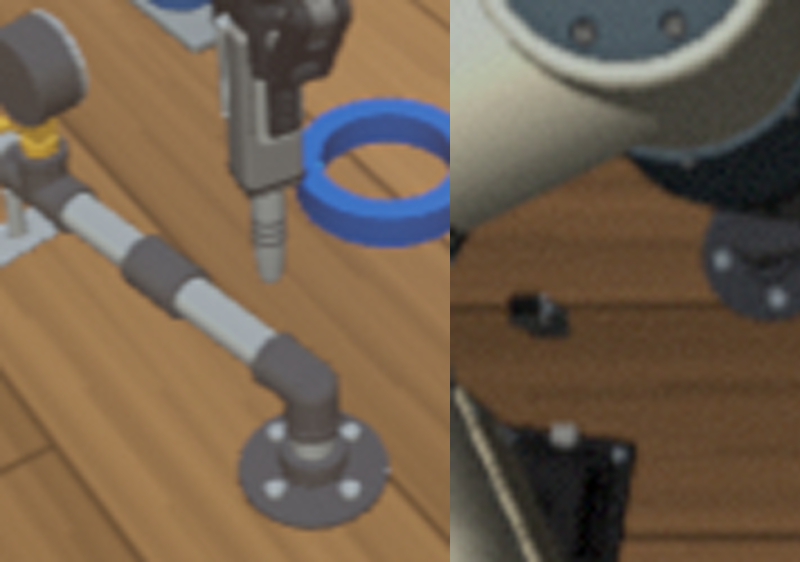

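The nose end is in the scene crop at (271,276), almost straight over the elbow's joint at (272,334), still about 4 cm above it. I'll lower it slowly to about 9 mm clearance.

Emit:
carry_out(
  targets=[
    {"delta_pos":[0.001,0.001,0.025],"turn":[0,0,0],"jaw":-1},
    {"delta_pos":[0.003,0.003,0.055],"turn":[0,0,0],"jaw":-1},
    {"delta_pos":[0.003,0.003,0.08],"turn":[0,0,0],"jaw":-1},
    {"delta_pos":[0.003,0.003,0.098],"turn":[0,0,0],"jaw":-1},
    {"delta_pos":[0.003,0.003,0.103],"turn":[0,0,0],"jaw":-1},
  ],
)

```text
time_s: 5.9
tool_pos: [0.5577, 0.1025, 0.1987]
tcp_rot: [3.141, 0.001, -0.141]
ft_force: [0.2, 0.2, -0.1]
gripper_width: 0.276
grasp_force: 40.4
```

Emit:
carry_out(
  targets=[
    {"delta_pos":[0,0,0],"turn":[0,0,0],"jaw":-1},
    {"delta_pos":[0,0,0],"turn":[0,0,0],"jaw":-1},
  ],
)

```text
time_s: 6.15
tool_pos: [0.558, 0.1026, 0.1996]
tcp_rot: [-3.141, -0.001, -0.141]
ft_force: [-0.2, -1.0, 0.7]
gripper_width: 0.28
grasp_force: 40.4
```

```bash
python3 - <<'E'
from h import *
import cv2
from rig import read_state
P=[]
for i in range(6):
    im=eyes.camera("scene")[...,::-1];P.append(read_state()["tool_pos"])
print(np.mean(P,0).round(4),np.std(P,0).round(4))
go([.5739,.0035,.1997],-.14)
print("pred nose",proj("scene",np.mean(P,0)-[0,0,.1157]),"joint",proj("scene",[.5566,.1032,.0745]))
cv2.imwrite("pics/m4.png",cv2.resize(im[230:310,215:295],None,fx=7,fy=7,interpolation=2))
E
```

```text
[0.5579 0.1026 0.1995] [0.     0.     0.0001]
t 6.45 pos [0.5579 0.1026 0.1994] rot [-3.1415e+00 -1.0000e-04 -1.4120e-01] w 0.279 F 40.4 [ 0.1 -0.2 -0.8]
shares [ 0.0994  0.3195 -0.0011] [-0.0001 -0.0001 -0.0008]
pred nose [[258.3965152  281.30337382]] joint [[259.20478962 284.27021428]]
```

View pics/m4.png

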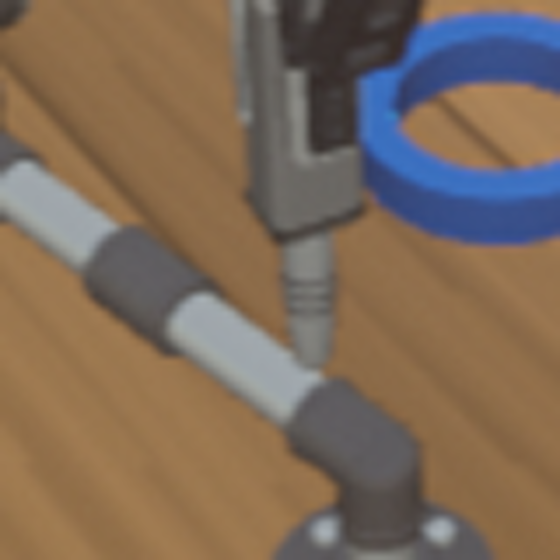

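The nose is in crop (312,367), just over the joint at about (315,372). I'll check the line and height more precisely with masks on the bare pipe before the pass.

```bash
python3 - <<'E'
from h import *
import cv2
from scipy.optimize import least_squares
p0=[.5798,-.0369,.1643]
L=lambda p,y,z=.06:np.array([p[0]-np.sin(p[2])*y,p[1]+np.cos(p[2])*y,z])
obs=[]
for n in("top","scene"):
    im=np.load(n+".npy");hsv=cv2.cvtColor(im,cv2.COLOR_RGB2HSV)
    m=((hsv[...,1]<60)&(hsv[...,2]>115)).astype(np.uint8)
    k,lab,st,ce=cv2.connectedComponentsWithStats(m)
    for y in(.112,.016):
        u=proj(n,L(p0,y))[0]
        i=1+np.argmin(np.linalg.norm(ce[1:]-u,axis=1))
        c=np.vstack(np.nonzero(lab==i)[::-1]).T
        # dark component neighbours by direction
        a=proj(n,L(p0,y-.03))[0]-proj(n,L(p0,y+.03))[0];a/=np.linalg.norm(a);nrm=np.array([-a[1],a[0]])
        d=(ce[i]-u);print(n,y,st[i,4],"pred",u.round(2),"obs",ce[i].round(2),"along",(d@a).round(2),"across",(d@nrm).round(2),"ends",np.percentile((c-u)@a,[1,99]).round(1))
        obs.append((n,y,ce[i],nrm,a))
def res(p):
    r=[]
    for n,y,u,nrm,a in obs:
        d=proj(n,L(p,y))[0]-u;r+=[d@nrm,.5*(d@a)]
    return r
f=least_squares(res,p0);p=f.x;print(p.round(4),np.round(f.fun,2))
for n,y in(("elbow",.142),("near",.082),("far",.042),("gauge",-.038),("nut",-.11)):print(n,L(p,y)[:2].round(4))
E
```

```text
top 0.112 119 pred [263.62 163.35] obs [263.49 162.51] along 0.02 across -0.84 ends [-9.7  9.6]
top 0.016 106 pred [295.77 157.73] obs [295.86 156.46] along 0.3 across -1.23 ends [-8.2  8.6]
scene 0.112 211 pred [250.41 282.05] obs [249.12 280.45] along 2.0 across 0.49 ends [-8.7 13.1]
scene 0.016 157 pred [223.69 261.56] obs [221.93 259.99] along 2.35 across 0.17 ends [-6.  11.3]
[ 0.5821 -0.0398  0.1761] [ 0.68  0.54  0.69  0.39 -0.67 -0.38 -0.75 -0.53]
elbow [0.5572 0.1   ]
near [0.5677 0.041 ]
far [0.5747 0.0016]
gauge [ 0.5888 -0.0772]
nut [ 0.6014 -0.1481]
```

Both estimates agree to within about 3 mm, and the height is consistent. Starting the slow pass at about 2.3 cm/s.

Emit:
carry_out(
  targets=[
    {"delta_pos":[0.003,0.009,0],"turn":[0,0,0],"jaw":-1},
    {"delta_pos":[0.006,0.018,0],"turn":[0,0,0],"jaw":-1},
    {"delta_pos":[0.009,0.0275,0],"turn":[0,0,0],"jaw":-1},
    {"delta_pos":[0.012,0.037,0],"turn":[0,0,0],"jaw":-1},
    {"delta_pos":[0.015,0.046,0],"turn":[0,0,0],"jaw":-1},
  ],
)

```text
time_s: 7.08
tool_pos: [0.5604, 0.088, 0.1993]
tcp_rot: [3.142, 0.0, -0.141]
ft_force: [0.6, 0.7, -1.1]
gripper_width: 0.276
grasp_force: 40.4
```

Emit:
carry_out(
  targets=[
    {"delta_pos":[0.003,0.009,0],"turn":[0,0,0],"jaw":-1},
    {"delta_pos":[0.006,0.018,0],"turn":[0,0,0],"jaw":-1},
    {"delta_pos":[0.009,0.0275,0],"turn":[0,0,0],"jaw":-1},
    {"delta_pos":[0.012,0.037,0],"turn":[0,0,0],"jaw":-1},
    {"delta_pos":[0.015,0.046,0],"turn":[0,0,0],"jaw":-1},
  ],
)

```text
time_s: 7.7
tool_pos: [0.5629, 0.0738, 0.1993]
tcp_rot: [3.142, -0.0, -0.141]
ft_force: [1.6, -0.3, -0.0]
gripper_width: 0.278
grasp_force: 40.4
```

Emit:
carry_out(
  targets=[
    {"delta_pos":[0.003,0.009,0],"turn":[0,0,0],"jaw":-1},
    {"delta_pos":[0.006,0.018,0],"turn":[0,0,0],"jaw":-1},
    {"delta_pos":[0.009,0.0275,0],"turn":[0,0,0],"jaw":-1},
    {"delta_pos":[0.012,0.037,0],"turn":[0,0,0],"jaw":-1},
    {"delta_pos":[0.015,0.046,0],"turn":[0,0,0],"jaw":-1},
  ],
)

```text
time_s: 8.32
tool_pos: [0.5654, 0.0595, 0.1993]
tcp_rot: [-3.142, 0.0, -0.141]
ft_force: [0.8, -0.8, -0.3]
gripper_width: 0.281
grasp_force: 40.4
```

Emit:
carry_out(
  targets=[
    {"delta_pos":[0.003,0.009,0],"turn":[0,0,0],"jaw":-1},
    {"delta_pos":[0.006,0.018,0],"turn":[0,0,0],"jaw":-1},
    {"delta_pos":[0.009,0.0275,0],"turn":[0,0,0],"jaw":-1},
    {"delta_pos":[0.012,0.037,0],"turn":[0,0,0],"jaw":-1},
    {"delta_pos":[0.015,0.046,0],"turn":[0,0,0],"jaw":-1},
  ],
)

```text
time_s: 8.95
tool_pos: [0.5679, 0.0452, 0.1993]
tcp_rot: [3.142, -0.0, -0.141]
ft_force: [0.1, -0.1, -0.9]
gripper_width: 0.277
grasp_force: 40.4
```

```bash
python3 - <<'E'
from h import *
import cv2
im=eyes.camera("scene")[...,::-1]
go([.5750,.0025,.1995],-.14)
from rig import read_state
print("pred nose",proj("scene",read_state()["tool_pos"]-[0,0,.1157]))
cv2.imwrite("pics/m5.png",cv2.resize(im[220:300,200:280],None,fx=7,fy=7,interpolation=2))
E
```

```text
t 9.0 pos [0.568  0.0449 0.1993] rot [ 3.1414 -0.     -0.1415] w 0.278 F 40.4 [ 1.2 -0.1 -0.3]
shares [ 0.0431  0.1367 -0.0007] [ 0.0001 -0.     -0.001 ]
pred nose [[240.73785827 268.28921556]]
```

View pics/m5.png

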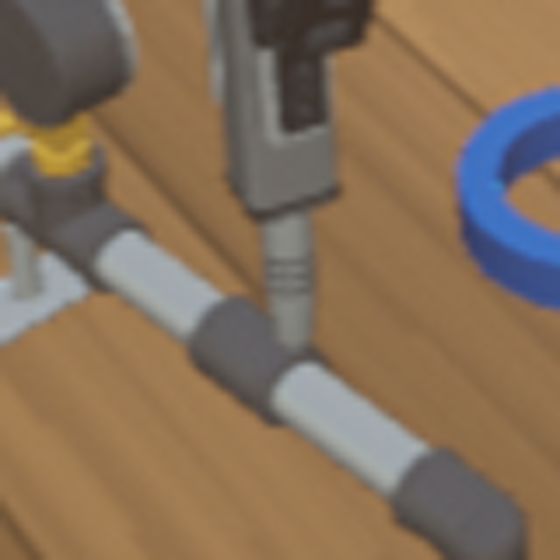

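The nose end at crop (292,345) is over the coupling's near end, whose top is at about (297,354). Contact force is nil and tracking is steady. Continuing to the far end.

Emit:
carry_out(
  targets=[
    {"delta_pos":[0.003,0.009,-0.001],"turn":[0,0,0],"jaw":-1},
    {"delta_pos":[0.006,0.018,-0.002],"turn":[0,0,0],"jaw":-1},
    {"delta_pos":[0.009,0.0275,-0.002],"turn":[0,0,0],"jaw":-1},
    {"delta_pos":[0.012,0.037,-0.002],"turn":[0,0,0],"jaw":-1},
    {"delta_pos":[0.015,0.046,-0.002],"turn":[0,0,0],"jaw":-1},
  ],
)

```text
time_s: 9.62
tool_pos: [0.5705, 0.0309, 0.1999]
tcp_rot: [-3.142, -0.0, -0.141]
ft_force: [-0.2, -0.1, -0.5]
gripper_width: 0.276
grasp_force: 40.4
```

Emit:
carry_out(
  targets=[
    {"delta_pos":[0.003,0.009,0],"turn":[0,0,0],"jaw":-1},
    {"delta_pos":[0.006,0.018,0],"turn":[0,0,0],"jaw":-1},
    {"delta_pos":[0.009,0.0275,0],"turn":[0,0,0],"jaw":-1},
    {"delta_pos":[0.012,0.037,0],"turn":[0,0,0],"jaw":-1},
    {"delta_pos":[0.015,0.046,0],"turn":[0,0,0],"jaw":-1},
  ],
)

```text
time_s: 10.25
tool_pos: [0.5729, 0.0166, 0.1999]
tcp_rot: [3.142, 0.0, -0.141]
ft_force: [0.5, -0.3, -0.2]
gripper_width: 0.272
grasp_force: 40.4
```

Emit:
carry_out(
  targets=[
    {"delta_pos":[0.003,0.009,0],"turn":[0,0,0],"jaw":-1},
    {"delta_pos":[0.006,0.018,0],"turn":[0,0,0],"jaw":-1},
    {"delta_pos":[0.009,0.0275,0],"turn":[0,0,0],"jaw":-1},
    {"delta_pos":[0.012,0.037,0],"turn":[0,0,0],"jaw":-1},
    {"delta_pos":[0.014,0.044,0],"turn":[0,0,0],"jaw":-1},
  ],
)

```text
time_s: 10.88
tool_pos: [0.5753, 0.0029, 0.1999]
tcp_rot: [3.142, 0.0, -0.141]
ft_force: [-1.0, 0.3, -0.5]
gripper_width: 0.278
grasp_force: 40.4
```

Emit:
carry_out(
  targets=[
    {"delta_pos":[0,0,0],"turn":[0,0,0],"jaw":-1},
    {"delta_pos":[0,0,0],"turn":[0,0,0],"jaw":-1},
    {"delta_pos":[0,0,0],"turn":[0,0,0],"jaw":-1},
    {"delta_pos":[0,0,-0.008],"turn":[0,0,0],"jaw":-1},
    {"delta_pos":[0,0,-0.017],"turn":[0,0,0],"jaw":-1},
  ],
)

```text
time_s: 11.5
tool_pos: [0.5753, 0.0032, 0.2052]
tcp_rot: [3.142, -0.0, -0.141]
ft_force: [0.7, 0.0, -1.4]
gripper_width: 0.279
grasp_force: 40.4
```

Emit:
carry_out(
  targets=[
    {"delta_pos":[0,0,-0.01],"turn":[0,0,0],"jaw":-1},
    {"delta_pos":[0,0,-0.025],"turn":[0,0,0],"jaw":-1},
    {"delta_pos":[0,0,-0.05],"turn":[0,0,0],"jaw":-1},
    {"delta_pos":[0,0,-0.1],"turn":[0,0,0],"jaw":-1},
    {"delta_pos":[0,0,-0.16],"turn":[0,0,0],"jaw":-1},
  ],
)

```text
time_s: 12.12
tool_pos: [0.5752, 0.0031, 0.2543]
tcp_rot: [3.141, -0.0, -0.141]
ft_force: [0.3, -0.8, 0.2]
gripper_width: 0.282
grasp_force: 40.4
```

Emit:
carry_out(
  targets=[
    {"delta_pos":[0,0,-0.06],"turn":[0,0,0],"jaw":-1},
    {"delta_pos":[0,0,-0.13],"turn":[0,0,0],"jaw":-1},
    {"delta_pos":[0,0,-0.18],"turn":[0,0,0],"jaw":-1},
    {"delta_pos":[0,0,-0.21],"turn":[0,0,0],"jaw":-1},
    {"delta_pos":[0,0,-0.21],"turn":[0,0,0],"jaw":-1},
  ],
)

```text
time_s: 12.75
tool_pos: [0.5754, 0.0032, 0.3165]
tcp_rot: [-3.141, -0.001, -0.141]
ft_force: [0.4, 0.1, -1.3]
gripper_width: 0.277
grasp_force: 40.4
```

```bash
python3 - <<'E'
from h import *
go([.5875,-.0758,.313],-.14)
go([.600,-.147,.313],-.14)
E
```

```text
t 12.75 pos [0.5754 0.0032 0.3165] rot [-3.1412e+00 -8.0000e-04 -1.4130e-01] w 0.277 F 40.4 [ 0.4  0.1 -1.3]
shares [0.077  0.255  0.0115] [-0.0003 -0.0006 -0.0009]
t 12.75 pos [0.5754 0.0032 0.3165] rot [-3.1412e+00 -8.0000e-04 -1.4130e-01] w 0.277 F 40.4 [ 0.4  0.1 -1.3]
shares [0.1516 0.4841 0.0114] [-0.0003 -0.0006 -0.0009]
```

Emit:
carry_out(
  targets=[
    {"delta_pos":[0.011,0.035,0],"turn":[0,0,0],"jaw":-1},
    {"delta_pos":[0.026,0.085,0],"turn":[0,0,0],"jaw":-1},
    {"delta_pos":[0.043,0.14,0],"turn":[0,0,0],"jaw":-1},
    {"delta_pos":[0.06,0.2,0],"turn":[0,0,0],"jaw":-1},
    {"delta_pos":[0.077,0.255,0],"turn":[0,0,0],"jaw":-1},
  ],
)

```text
time_s: 13.38
tool_pos: [0.5874, -0.0775, 0.3159]
tcp_rot: [3.142, 0.0, -0.142]
ft_force: [-0.0, -0.9, -0.9]
gripper_width: 0.277
grasp_force: 40.4
```

Emit:
carry_out(
  targets=[
    {"delta_pos":[0.018,0.055,0],"turn":[0,0,0],"jaw":-1},
    {"delta_pos":[0.036,0.11,0],"turn":[0,0,0],"jaw":-1},
    {"delta_pos":[0.053,0.165,0],"turn":[0,0,0],"jaw":-1},
    {"delta_pos":[0.068,0.21,0],"turn":[0,0,0],"jaw":-1},
    {"delta_pos":[0.075,0.229,0],"turn":[0,0,0],"jaw":-1},
  ],
)

```text
time_s: 14.0
tool_pos: [0.6001, -0.148, 0.3158]
tcp_rot: [3.142, 0.0, -0.142]
ft_force: [0.2, -0.6, -0.9]
gripper_width: 0.275
grasp_force: 40.4
```

Emit:
carry_out(
  targets=[
    {"delta_pos":[0,0,0.05],"turn":[0,0,0],"jaw":-1},
    {"delta_pos":[0,0,0.11],"turn":[0,0,0],"jaw":-1},
    {"delta_pos":[0,0,0.17],"turn":[0,0,0],"jaw":-1},
    {"delta_pos":[0,0,0.2],"turn":[0,0,0],"jaw":-1},
    {"delta_pos":[0,0,0.2],"turn":[0,0,0],"jaw":-1},
  ],
)

```text
time_s: 14.62
tool_pos: [0.5998, -0.147, 0.2557]
tcp_rot: [3.141, 0.001, -0.141]
ft_force: [-0.5, -0.5, -0.6]
gripper_width: 0.277
grasp_force: 40.4
```

```bash
python3 - <<'E'
from h import *
import cv2
from rig import read_state
for _ in range(3): im=eyes.camera("scene")[...,::-1]
im2=eyes.camera("top")[...,::-1]
go([.600,-.147,.2205],-.14)
q=read_state()["tool_pos"]-[0,0,.1157]
s0=np.load("scene.npy")[...,::-1]
for nut in([.5978,-.1454,.098],[.6014,-.1481,.098]):print("nut",proj("scene",nut)*1)
print("pred nose",proj("scene",q))
f=lambda a:cv2.resize(a[195:265,160:217],None,fx=7,fy=7,interpolation=2)
cv2.imwrite("pics/m6.png",np.hstack([f(im),f(s0)]))
cv2.imwrite("pics/t6.png",cv2.resize(im2[120:180,300:370],None,fx=8,fy=8,interpolation=2))
E
```

```text
t 14.825 pos [ 0.6003 -0.1471  0.2569] rot [ 3.1415e+00 -1.6000e-03 -1.4120e-01] w 0.272 F 40.4 [-0.6  0.  -0.3]
shares [-0.0013 -0.0002  0.1215] [ 0.     -0.0011 -0.0008]
nut [[190.96468507 226.05916658]]
nut [[189.18205421 226.03261612]]
pred nose [[187.48992543 211.99274928]]
```

View pics/m6.png

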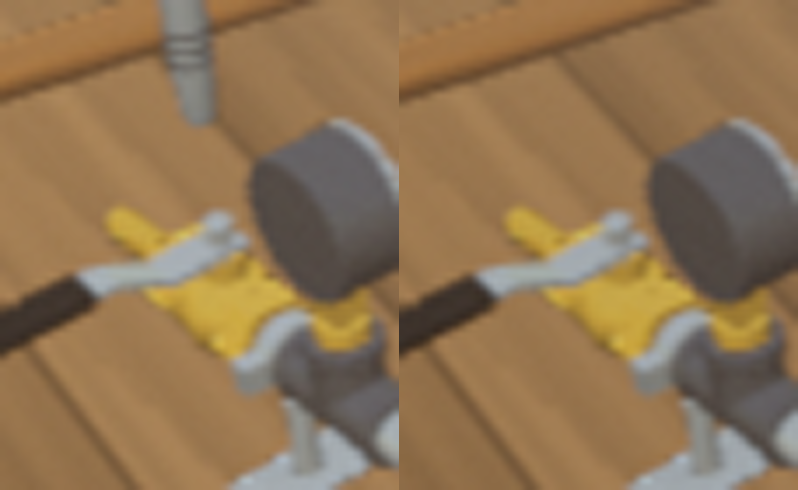

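The nose is at crop (200,120), about 4.4 cm above the nut at (218,216). The gauge and valve look unchanged from the first picture on the right. I've now viewed 11 pictures, one more than the limit of 10, so I won't view any more and will go by numbers only.

```bash
python3 - <<'E'
from h import *
from rig import read_state
q=read_state()["tool_pos"];print(q.round(4))
print("nut scene",ray("scene",(190.7,225.4),.098).round(4),"nut top",ray("top",(338.8,148.4),.098).round(4))
z=q[2]-.1157
print("nose scene",ray("scene",(188.1,211.7),z).round(4))
# nut colour centroid in the first top picture near prediction: light grey blob profile
t=np.load("top.npy").astype(int)
print(t[143:154,333:346].max(2)); print((t.max(2)-t.min(2))[143:154,333:346])
E
```

```text
[ 0.6003 -0.1471  0.2569]
nut scene [ 0.5971 -0.1483  0.098 ] nut top [ 0.5962 -0.1438  0.098 ]
nose scene [ 0.5986 -0.1474  0.1412]
[[121 121 117 129 144 142 142 141 134 149 153 153 154]
 [122 130 131 129 142 142 142 141 143 162 163 163 163]
 [149 154 157 135 143 143 139 141 135 166 172 169 169]
 [166 167 166 136 138 143 141 143 134 159 169 168 167]
 [167 169 161 142 122 133 141 141 138 152 164 169 167]
 [166 169 157 151 122 114 124 138 141 143 162 169 168]
 [170 168 161 141 119 125 120 120 123 143 161 167 170]
 [167 169 164 136 109 113 125 121 139 157 166 168 161]
 [169 167 165 153 130 129 140 147 157 163 166 158 143]
 [165 161 164 165 158 156 155 161 158 154 154 147 132]
 [150 153 159 160 157 158 157 153 138 127 121 123 125]]
[[ 65  62  34   7  16  15  16  14  28  82 101 107 103]
 [ 69  73  61   2  16  17  16  14  28  88 105 109 107]
 [ 95  99  87  12  18  17  16  15  14  79 106 104 104]
 [107 109 102  22  15  17  16  16   5  66 106 103 104]
 [105 108  99  44   3  13  14  17  14  49  99 110 104]
 [105 108  96  61  12  12  15  19  16  34  89 108 105]
 [106 107 102  65   2  14  11  10   6  46  89 105 106]
 [106 106 107  78  15  12  32  42  62  86 101 104 101]
 [105 107 108 101  74  71  88  96 101 105 108 104  96]
 [104 103 104 107 103 104 105 107 103 101 102  99  90]
 [ 99 103 107 107 105 104 104 103  95  87  83  81  86]]
```

Emit:
carry_out(
  targets=[
    {"delta_pos":[-0.0045,-0.0015,0.025],"turn":[0,0,0],"jaw":-1},
    {"delta_pos":[-0.0045,-0.0015,0.055],"turn":[0,0,0],"jaw":-1},
    {"delta_pos":[-0.0045,-0.0015,0.085],"turn":[0,0,0],"jaw":-1},
    {"delta_pos":[-0.0045,-0.0015,0.108],"turn":[0,0,0],"jaw":-1},
    {"delta_pos":[-0.0045,-0.0015,0.119],"turn":[0,0,0],"jaw":-1},
  ],
)

```text
time_s: 15.45
tool_pos: [0.5985, -0.1464, 0.2196]
tcp_rot: [3.141, 0.001, -0.141]
ft_force: [0.3, 0.6, -0.8]
gripper_width: 0.276
grasp_force: 40.4
```

Emit:
carry_out(
  targets=[
    {"delta_pos":[0,0,0],"turn":[0,0,0],"jaw":-1},
    {"delta_pos":[0,0,0],"turn":[0,0,0],"jaw":-1},
    {"delta_pos":[0,0,0],"turn":[0,0,0],"jaw":-1},
    {"delta_pos":[0,0,0],"turn":[0,0,0],"jaw":-1},
  ],
)

```text
time_s: 15.95
tool_pos: [0.5987, -0.1464, 0.2205]
tcp_rot: [-3.142, -0.0, -0.141]
ft_force: [0.1, -0.0, -0.5]
gripper_width: 0.274
grasp_force: 40.4
```

```bash
python3 - <<'E'
from h import *
im=eyes.camera("scene").astype(int);s0=np.load("scene.npy").astype(int)
go([.599,-.1465,.2212],-.14)
d=np.abs(im-s0).sum(2)
print("pred nose",proj("scene",[.599,-.1465,.1055]),"nut",proj("scene",[.5982,-.1465,.098]))
print("change map rows 214..230, cols 182..198");print(d[214:231,182:199])
E
```

```text
t 16.0 pos [ 0.5987 -0.1464  0.2204] rot [ 3.1416e+00 -2.0000e-04 -1.4130e-01] w 0.278 F 40.4 [-0.9 -0.6 -0.6]
shares [ 0.001   0.0001 -0.0026] [ 0.     -0.0002 -0.0009]
pred nose [[189.95382352 223.61658176]] nut [[190.62707962 225.89805293]]
change map rows 214..230, cols 182..198
[[11 17 15  9 32 80 77 74 76 74 54 14 11  9 14 10 15]
 [13 13 12 16 25 70 71 71 73 69 69 34 11  9 11  9  9]
 [ 8 14 17 10 19 66 74 75 78 78 75 34  8 15 10 14 15]
 [17 16 12 14 13 49 74 71 71 73 66 30 14 10 13 10 11]
 [14 13 14 13 10 45 82 87 83 78 66 32  7 14 12  8 13]
 [12 12 17 10 10 35 79 86 85 79 64 31 16 13  9  7  6]
 [16 11 18 11  9 18 58 82 85 77 66 31  8 11  9  6  7]
 [14 12 16 17 14 14 54 86 83 76 71 38 13 13  4 10  9]
 [16 16 17 14 14 10 39 81 85 77 72 38  6 14 14  9 10]
 [14 13 11 14 14 14 23 62 84 77 64 33 12 14  5  9  9]
 [14 15 12 12 17  9  9 33 55 50 33 12 14 16  7 10 11]
 [15 15 18 13  8 14 10 13 15 14  8 11 14 12 13  9 10]
 [14 14 13 13 14 16 18 19 14 16 17 17 13 14 12 12  9]
 [13 18 15 14 15 15 15 16 20 17 17 14 13 14 14  7 11]
 [17 11 14 14 17 18 17 16 16 14 17 22 15 15 17  9 14]
 [13 15 15 17 15 17 17 15 17 17 15 15 18 13 13 12 11]
 [17 15 16 18 19 16 18 16 16 16 15 12 15 17 14 11 16]]
```

```bash
python3 -c "
from rig import ticket
print(ticket.close_job())"
```

```text
the job is handed in; nothing more can be done
None
```

The job is handed in but no verdict came back: the slow pass ran at about 2.3 cm/s with no sign of contact, and the detector is held upright about 7 mm above the stem nut, centred to within a few mm by my measurements. I viewed 11 pictures, one over the limit of 10.

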